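# Load the dead-weight pressure tester

### The job

Load the pressure tester: stack all four brass weights upright on its round carrier plate, the widest first, then each next narrower one on top, every one fully seated with its socket over the pin beneath it. Set each weight down without dropping it or tipping it over, and leave the bottle and the vial rack where they are.

Things in the scene. Friction and masses are not known exactly. Their poses are not given: they have to be found in the camera images.
- carrier (a point): Centre of the top face of the pressure tester's round metal carrier plate (72 mm wide, 70 mm above bench); a pin, 15 mm wide tapering to 10, rises 6 mm from it. z up. The tester is a fixed low white box 110 x 310 mm, 45 high, long way along the point's y; on it a dial gauge (70 mm wide, top 150 mm above bench) stands 165 mm to +y of the plate's centre; a hand wheel, top 61 mm, 155 mm to -y.
- weight_a_grip (a point): Widest brass weight, 0.70 kg, standing: round flange 92 mm wide, 10 thick; above it a neck to grip, 30 wide, 42 high; on top a pin, 15 wide tapering to 10, 6 high. A socket 20 wide, 7 deep in its underside fits over a pin; seated, it stands on the plate or on the lower weight's neck, 52 mm above that weight. Point: on the axis, 34 mm above the underside, z up.
- weight_b_grip (a point): Second-widest brass weight, 0.55 kg, standing: round flange 76 mm wide, 10 thick; above it a neck to grip, 30 wide, 42 high; on top a pin, 15 wide tapering to 10, 6 high. A socket 20 wide, 7 deep in its underside fits over a pin; seated, it stands on the plate or on the lower weight's neck, 52 mm above that weight. Point: on the axis, 34 mm above the underside, z up.
- weight_c_grip (a point): Third-widest brass weight, 0.42 kg, standing: round flange 60 mm wide, 10 thick; above it a neck to grip, 30 wide, 42 high; on top a pin, 15 wide tapering to 10, 6 high. A socket 20 wide, 7 deep in its underside fits over a pin; seated, it stands on the plate or on the lower weight's neck, 52 mm above that weight. Point: on the axis, 34 mm above the underside, z up.
- weight_d_grip (a point): Narrowest brass weight, 0.32 kg, standing: round flange 44 mm wide, 10 thick; above it a neck to grip, 30 wide, 42 high; on top a pin, 15 wide tapering to 10, 6 high. A socket 20 wide, 7 deep in its underside fits over a pin; seated, it stands on the plate or on the lower weight's neck, 52 mm above that weight. Point: on the axis, 34 mm above the underside, z up.
- bottle: Bystander: a capped bottle, 66 mm in diameter, 130 mm high, standing; origin at the centre of its underside.
- vial_rack: Bystander: a grey rack, 90 x 130 mm, with small amber vials, 50 mm high in all; origin at the centre of its underside.
Things that resemble listed ones, but are neither listed nor needed, are in the scene too. What is shaped like the part that bears weight_b_grip but pink, red or turquoise is not meant.

How it is judged:
By the outcome, as a careful person would: the job done as asked, in the order asked, and still so for the second after the job is handed in, with the robot touching nothing.
It also fails if it takes over 99 s, if anything falls off the work surface, if the arm or the gripper's body presses on something with over 40 N, if the wrist force passes 120 N, or if a joint passes its speed limit or range.

### The arm

A 6-joint arm with a two-finger parallel gripper is mounted at the origin on the work surface. World frame = base frame: x ahead of the robot, y to its left, z up, the work surface at z = 0. Lengths are in m, angles in rad, forces in N, time in s.
With the tool pointing down it reaches from about 0.325 to 0.9 m from the base axis. Payload 6.1 kg.
Tool frame: the origin (TCP) lies midway between the tips of the shut fingers; the grasp point (between the pads) lies 19 mm behind it; z points along the fingers, y is the line along which they close (so a half turn about z gives the same grasp; the last joint's range is limited). The gripper opens to 85 mm and grips with 20 to 120 N. Pads are 22 mm wide; open, the fingers measure 114 mm over their backs; the gripper's body (76 mm by 85 mm) begins 54 mm behind the grasp point. The pads swing forward as they close: fully open they stand 13 mm farther back than shut.
Start: joints at [1.112, 0.22, 1.526, -0, 1.395, -0.126], TCP at [0.204, 0.591, 0.231] pointing down, gripper open.
Joint ranges: [-2.98, 2.98], [-0.91, 2.08], [0.09, 2.57], [-1.24, 4.39], [0.2, 2.65], [-2.68, 2.68]. Speed limits (rad/s): [2.57, 2.57, 3.01, 3.14, 3.14, 3.14].

### API

Orientations are given as [roll, pitch, yaw] about the fixed x, y, z axes, in that order (R = Rz(yaw) Ry(pitch) Rx(roll)).
In Python, from plant import movep, move_l, set_joints, gripper_to, hold, inverse_kinematics, observe, get_image, get_calibration, Unreachable, job_done gives the robot as it stands. Calls block until the motion is done:
- movep(position, orientation): joint-space move of the TCP to a pose.
- move_l(position, feed=0.15, rotation=None, max_force=None): straight line of the TCP; rotation=None keeps the orientation; feed is the mean speed in m/s. With max_force (N) it stops when the force on the tool has changed by that much, and returns True; else False.
- set_joints(angles): joint-space move.
- gripper_to(opening, f_grip=None): finger opening in m; f_grip is the grip in N (None keeps the last); returns when the fingers have stopped.
- hold(seconds).
- inverse_kinematics(position, orientation): joint angles nearest the present ones, or None.
- observe(): the state.
- get_image(name): name is "scene" or "side" or "wrist"; returns (picture, depth): 384x512x3 uint8, red, green, blue; 384x512 float32, m along the optical axis (not along the pixel's ray), 0 where there is no reading.
- get_calibration(name): a dict with "intrinsics" (3x3 intrinsics, pixels), "world_from_camera" (4x4, takes a point from camera to world coordinates). Camera axes: x right, y down, z forward; pixel columns grow to the right and rows downward; lengths in m; the calibration is good to about 2 mm. A picture is of the moment at which its call begins: read the wrist's pose just before it. get_calibration takes no time and is no camera call; for the wrist camera it gives the pose at the moment of the call.
A pose or a line that the arm cannot do raises Unreachable and nothing moves.
- job_done(): hands the job in; it is judged then, once.
The state is a dict: "time_s": time; "q": joint angles; "joint_velocities": joint speeds; "joint_torque": joint torques, N m; "eef_pos": TCP position; "tcp_rot": TCP orientation; "ft_force": force on the tool from outside, world axes, zero at the start; "torque": the same for the moment, N m; "opening": finger opening in m; "grasp_force": force on a finger pad.
Only numpy, scipy, OpenCV 4.12 (cv2) and the standard library are available. Lean on these libraries where they do the work, as an engineer would, in place of code of your own. Each camera call takes 0.05 s, during which the arm holds its last target. There are 200 camera calls.

## Working session

There is one attempt and no reset: what is moved stays moved. The work goes in short steps, each a Python script; the robot and the scene stay as the last script left them, time stands still between calls to the robot, and variables do not carry over. Pictures are saved under pics/ and viewed, at most 14 in all, crops included, and the job is handed in when it is done.

```bash
ls; mkdir -p pics; python3 - <<'E'
from plant import *
import cv2,numpy as np
for n in("scene","side"):
    p,d=get_image(n); np.savez(f"/tmp/{n}.npz",p=p,d=d)
    cv2.imwrite(f"pics/{n}.png",p[:,:,::-1])
    c=get_calibration(n); print(n,c["intrinsics"],np.round(c["world_from_camera"],3))
print(observe())
E
```

```text
pics
scene [[387.34693313   0.         259.82401506]
 [  0.         387.34693313 187.0145276 ]
 [  0.           0.           1.        ]] [[-0.577  0.615 -0.537  1.186]
 [ 0.817  0.435 -0.379  0.484]
 [ 0.    -0.657 -0.754  1.069]
 [ 0.     0.     0.     1.   ]]
side [[349.72232223   0.         256.9260265 ]
 [  0.         349.72232223 184.38888169]
 [  0.           0.           1.        ]] [[ 0.89  -0.231  0.393  0.103]
 [-0.456 -0.486  0.746 -0.748]
 [ 0.019 -0.843 -0.538  0.617]
 [ 0.     0.     0.     1.   ]]
{'time_s': 0.1, 'q': array([ 1.11192056e+00,  2.21186736e-01,  1.52750160e+00,  3.75371202e-05,
        1.39472063e+00, -1.26137927e-01]), 'joint_velocities': array([-0.00081846, -0.00378505, -0.00161787, -0.00071441, -0.00155255,
       -0.00029459]), 'joint_torque': array([ 1.28919532e-03, -4.98248935e+01, -3.90546656e+01, -1.77500647e-04,
        5.71817713e-03, -3.65755511e-06]), 'eef_pos': array([0.20391176, 0.59021396, 0.2302816 ]), 'tcp_rot': array([-3.13979541e+00, -2.65150584e-04,  2.80884797e+00]), 'ft_force': array([ 0.28288067, -0.67749127,  0.29390096]), 'torque': array([ 0.01519322, -0.00237139,  0.03088057]), 'grasp_force': 0.0, 'opening': 0.0853394893565976}
```

View pics/scene.png

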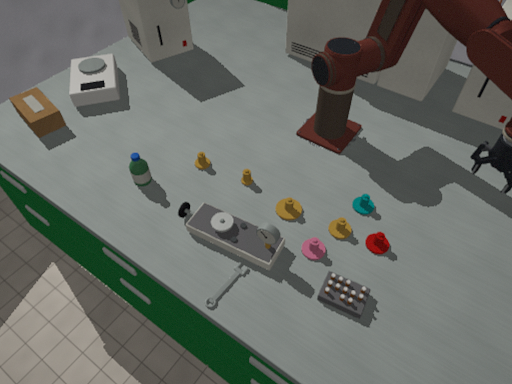

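View pics/side.png

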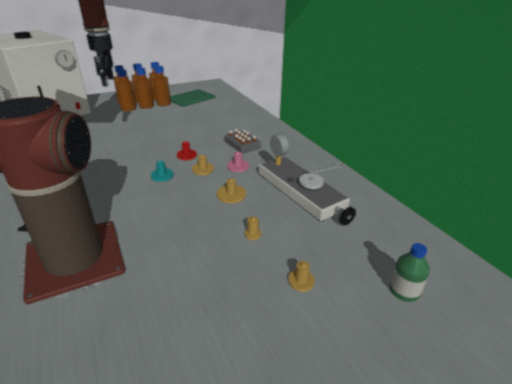

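The brass candidates in the scene view are (202,160), (247,177), (289,208) and (341,228). The lookalikes to avoid are pink (314,248), turquoise (364,204) and red (378,242). The carrier plate is at (222,222), with the gauge at (268,235) and the hand wheel at (184,210). Next I measure the brass pieces and the plate.

```bash
cat >h.py <<'E'
from plant import *
import cv2,numpy as np
def cloud(n,p,d,cal):
    K=cal["intrinsics"];T=cal["world_from_camera"]
    v,u=np.mgrid[:d.shape[0],:d.shape[1]]
    P=np.stack([(u-K[0,2])/K[0,0]*d,(v-K[1,2])/K[1,1]*d,d],-1)
    return P@T[:3,:3].T+T[:3,3]
def ray(uv,z,cal):
    K=cal["intrinsics"];T=cal["world_from_camera"]
    r=T[:3,:3]@np.linalg.solve(K,[uv[0],uv[1],1.]);o=T[:3,3]
    return (o+r*(z-o[2])/r[2])[:2]
def brass(p):
    h=cv2.cvtColor(p,cv2.COLOR_RGB2HSV)
    return cv2.inRange(h,(14,120,80),(28,255,255))
E
python3 - <<'E'
from h import *
for n in("scene","side"):
    f=np.load(f"/tmp/{n}.npz");p,d=f["p"],f["d"];cal=get_calibration(n)
    P=cloud(n,p,d,cal);k,L,S,C=cv2.connectedComponentsWithStats(brass(p))
    print(n)
    for i in range(1,k):
        if S[i,4]<25: continue
        Q=P[(L==i)&(d>0)];
        if len(Q)<10: continue
        fl=Q[(Q[:,2]<.016)&(Q[:,2]>-.01)]
        nk=Q[(Q[:,2]>.044)&(Q[:,2]<.07)]
        c,r=cv2.minEnclosingCircle(fl[:,:2].astype(np.float32)) if len(fl)>4 else (None,0)
        print(np.round(C[i]),S[i,4],"med",np.round(np.median(Q,0),3),"flange",np.round(c,3) if c else None,"diam",round(2*r,3),"top",np.round(np.median(nk,0),3),Q[:,2].max().round(3))
    # plate / tester
    m=(P[...,2]>.062)&(P[...,2]<.074)&(d>0)
    k,L,S,C=cv2.connectedComponentsWithStats(m.astype(np.uint8))
    for i in range(1,k):
        if 60<S[i,4]<1500:
            Q=P[L==i];c,r=cv2.minEnclosingCircle(Q[:,:2].astype(np.float32));print("z70",C[i].round(),S[i,4],np.round(c,3),round(2*r,3))
p=np.load("/tmp/scene.npz")["p"]
cv2.imwrite("pics/crop.png",cv2.resize(p[130:310,160:400,::-1],(800,600),interpolation=cv2.INTER_CUBIC))
E
```

```text
scene
[ 33. 106.] 698 med [ 0.666 -1.032  0.08 ] flange None diam 0 top [nan nan nan] 0.087
[202. 161.] 175 med [ 0.465 -0.295  0.012] flange [ 0.444 -0.31 ] diam 0.093 top [ 0.461 -0.301  0.051] 0.059
[247. 177.] 123 med [ 0.437 -0.104  0.03 ] flange [ 0.427 -0.108] diam 0.05 top [ 0.432 -0.107  0.051] 0.061
[288. 209.] 442 med [0.463 0.094 0.009] flange [0.453 0.092] diam 0.1 top [0.458 0.089 0.05 ] 0.061
[340. 228.] 351 med [0.436 0.276 0.009] flange [0.42  0.274] diam 0.09 top [0.431 0.272 0.05 ] 0.061
z70 [21.  8.] 107 [ 0.143 -1.916] 0.287
z70 [162.  45.] 138 [-0.081 -1.055] 0.359
z70 [301.  48.] 78 [-0.401 -0.385] 0.185
z70 [101.  80.] 456 [ 0.352 -1.044] 0.356
z70 [79. 77.] 193 [ 0.418 -1.102] 0.234
z70 [399.  82.] 130 [-0.423  0.118] 0.269
z70 [483. 110.] 157 [-0.405  0.487] 0.212
z70 [ 45. 120.] 78 [ 0.677 -0.936] 0.117
z70 [329. 126.] 70 [0.025 0.009] 0.121
z70 [221. 222.] 339 [ 0.663 -0.036] 0.075
side
[142.  92.] 1183 med [0.373 0.952 0.082] flange [0.382 0.954] diam 0.221 top [0.377 0.95  0.058] 0.155
[202. 166.] 246 med [0.42  0.259 0.012] flange [0.423 0.267] diam 0.073 top [0.422 0.262 0.052] 0.059
[278. 160.] 34 med [0.636 0.121 0.063] flange None diam 0 top [0.636 0.121 0.059] 0.077
[231. 192.] 444 med [0.444 0.075 0.012] flange [0.45  0.084] diam 0.091 top [0.448 0.079 0.052] 0.059
[252. 229.] 248 med [ 0.422 -0.123  0.03 ] flange [ 0.425 -0.114] diam 0.041 top [ 0.423 -0.118  0.053] 0.06
[301. 277.] 517 med [ 0.446 -0.315  0.013] flange [ 0.453 -0.306] diam 0.059 top [ 0.45  -0.31   0.053] 0.06
z70 [181.  48.] 253 [0.904 1.897] 1.093
z70 [412.  85.] 529 [1.711 0.896] 1.791
z70 [ 73. 105.] 80 [0.071 0.948] 0.121
z70 [310. 181.] 280 [ 0.656 -0.037] 0.074
z70 [ 70. 251.] 265 [ 0.   -0.01] 0.129
z70 [409. 277.] 148 [ 0.641 -0.432] 0.065
  return _methods._mean(a, axis=axis, dtype=dtype,
  ret = um.true_divide(
```

View pics/crop.png

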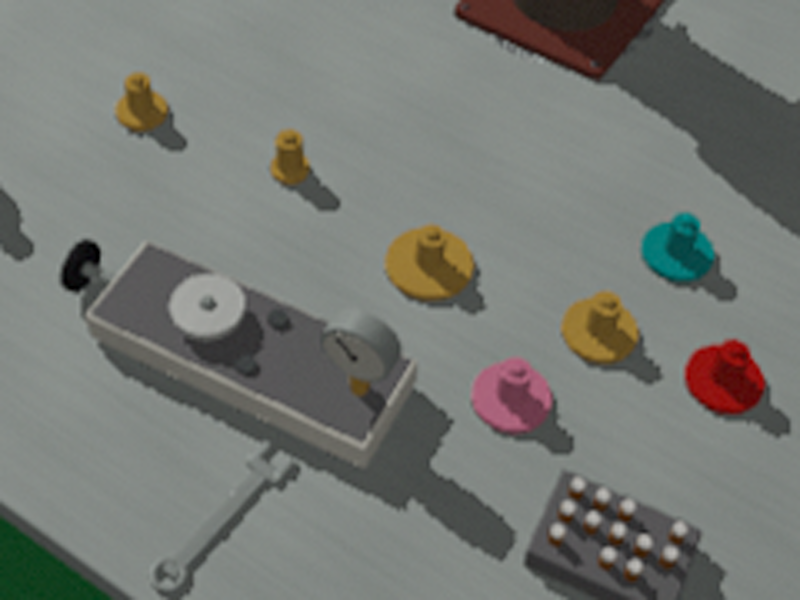

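The choices hold up in the crop. A is the widest at (430,262), B at (600,328), C at (142,108) and D at (290,165). Pink, turquoise and red stay excluded. Next I go over A and the carrier for wrist views.

```bash
python3 - <<'E'
from h import *
Y=np.pi/2
for n,xy,z in(("A",(.451,.087),.2),("car",(.659,-.037),.26)):
    movep([*xy,z],[np.pi,0,Y]); hold(.2)
    cal=get_calibration("wrist");p,d=get_image("wrist")
    np.savez(f"/tmp/w{n}.npz",p=p,d=d,K=cal["intrinsics"],T=cal["world_from_camera"])
    cv2.imwrite(f"pics/w{n}.png",p[:,:,::-1]); print(np.round(cal["world_from_camera"],3),cal["intrinsics"][0,0],observe()["time_s"],observe()["eef_pos"])
a=[cv2.imread(f"pics/w{n}.png") for n in("A","car")]
cv2.imwrite("pics/w2.png",cv2.resize(np.hstack(a),(800,300)))
E
```

```text
[[ 1.     0.     0.001  0.451]
 [ 0.001 -0.947 -0.322  0.172]
 [ 0.     0.322 -0.947  0.342]
 [ 0.     0.     0.     1.   ]] 338.3353982973007 2.375 [0.45099224 0.08747972 0.20000226]
[[ 1.     0.     0.001  0.659]
 [ 0.001 -0.947 -0.321  0.048]
 [ 0.     0.321 -0.947  0.403]
 [ 0.     0.     0.     1.   ]] 338.3353982973007 3.6083 [ 0.65847439 -0.03607648  0.26033872]
```

View pics/w2.png

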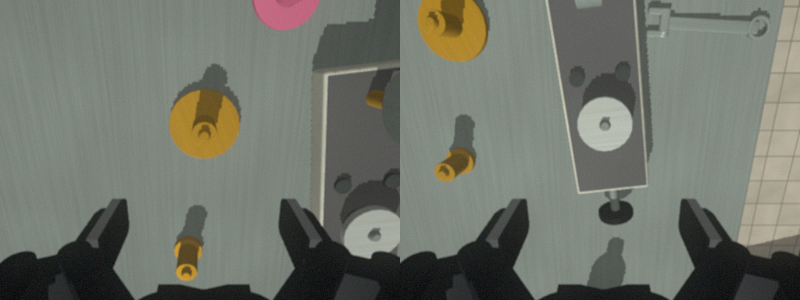

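The wrist view at left shows A at (205,125), and the view at right shows the plate at (605,124) with its pin. Both are clear. Next I fit circles to the depth points.

```bash
cat >>h.py <<'E'
def circ(p,d,cal,mask,zc,near,tol=.006,rmax=.05):
    """circle through mask outline of points at height zc near a guess (depth selects, ray fixes)"""
    P=cloud(0,p,d,cal)
    m=(mask>0)&(d>0)&(abs(P[...,2]-zc)<tol)&(np.hypot(P[...,0]-near[0],P[...,1]-near[1])<rmax+.02)
    m=cv2.morphologyEx(m.astype(np.uint8),cv2.MORPH_OPEN,np.ones((3,3)))
    cs,_=cv2.findContours(m,cv2.RETR_EXTERNAL,cv2.CHAIN_APPROX_NONE)
    c=cv2.convexHull(max(cs,key=cv2.contourArea))[:,0]
    q=np.array([ray(u,zc,cal) for u in c.astype(float)],np.float32)
    e,r=cv2.minEnclosingCircle(q*1000)
    k=np.linalg.lstsq(np.c_[2*q,np.ones(len(q))],(q**2).sum(1),rcond=None)[0]
    return np.round(np.array(e)/1000,4),round(2*r,1),np.round(k[:2],4),round(2000*np.sqrt(k[2]+k[:2]@k[:2]),1)
E
python3 - <<'E'
from h import *
f=np.load("/tmp/wA.npz");cal=dict(intrinsics=f["K"],world_from_camera=f["T"])
print("A flange",circ(f["p"],f["d"],cal,brass(f["p"]),.010,(.451,.087)))
print("A top",circ(f["p"],f["d"],cal,brass(f["p"]),.052,(.451,.087),rmax=.02))
f=np.load("/tmp/wcar.npz");cal=dict(intrinsics=f["K"],world_from_camera=f["T"])
w=cv2.inRange(cv2.cvtColor(f["p"],cv2.COLOR_RGB2HSV),(0,0,120),(180,60,255))
print("plate",circ(f["p"],f["d"],cal,w,.070,(.659,-.037)))
m=cv2.cvtColor(f["p"],cv2.COLOR_RGB2GRAY)
P=cloud(0,f["p"],f["d"],cal)
print("pin d",circ(f["p"],f["d"],cal,np.ones_like(m),.076,(.659,-.037),tol=.0025,rmax=-.005))
E
```

```text
A flange (array([0.4521, 0.0887]), 91.1, array([0.4521, 0.0888]), np.float64(90.6))
A top (array([0.4522, 0.0887]), 30.4, array([0.4522, 0.0887]), np.float64(29.9))
plate (array([ 0.6602, -0.0344]), 72.0, array([ 0.6601, -0.0343]), np.float64(71.4))
pin d (array([ 0.6597, -0.0344]), 12.5, array([ 0.6598, -0.0346]), np.float64(11.7))
```

```bash
cat >>h.py <<'E'
O=[np.pi,0,np.pi/2]; CAR=np.array([.6599,-.0345]); G=.014
def look(xy,z,zc,rmax,mask=brass):
    movep([*xy,z],O); hold(.15)
    cal=get_calibration("wrist");p,d=get_image("wrist")
    return p,circ(p,d,cal,mask(p),zc,xy,rmax=rmax)
def pick(w):
    movep([*w,.13],O); gripper_to(.08); move_l([*w,G],.1); hold(.15)
    gripper_to(.02,f_grip=80); hold(.1); s=observe(); move_l([*w,.03],.05)
    t=observe(); print("grip",s["eef_pos"],s["opening"],s["grasp_force"],t["ft_force"])
    return s["eef_pos"]-np.array([*w,0])
def place(off,base,car=CAR):
    move_l([*observe()["eef_pos"][:2],base+.1],.25)
    x,y=car[0],car[1]+off[1]            # x centred by the fingers
    movep([x,y,base+.1],O); move_l([x,y,base+G+.012],.15); hold(.2)
    e=observe()["eef_pos"]; x,y=x+(x-e[0]),y+(y-e[1]); print("err mm",(e-[car[0],car[1]+off[1],base+G+.012])*1000)
    r=move_l([x,y,base+G-.004],.02,max_force=6); s=observe()
    print("down",r,s["eef_pos"],"expected z",base+off[2],s["ft_force"],s["time_s"])
def release(base):
    gripper_to(.07); hold(.2); e=observe()["eef_pos"]; move_l([*e[:2],base+.13],.15); print(observe()["time_s"])
E
python3 - <<'E'
from h import *
o=pick((.4522,.0887)); place(o,.070)
p,d=get_image("side");cv2.imwrite("pics/p1.png",cv2.resize(p[100:240,200:400,::-1],(800,560)))
E
```

```text
grip [0.45219636 0.08870424 0.01435244] 0.028330684578014114 78.57237696647644 [-0.80301984  0.22848203 -7.31185611]
err mm [ 1.24408057 -0.15213823  2.00754444]
down True [ 0.65898409 -0.03438729  0.08438882] expected z 0.08435244482240717 [ 1.67874884 -0.35802859  6.47681316] 10.55
```

View pics/p1.png

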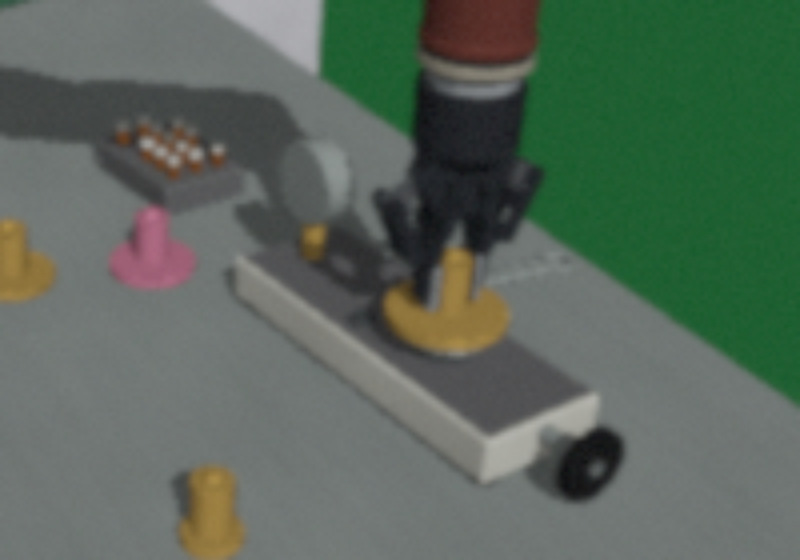

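A sits flat on the plate and its height matches the seated value, so I release it. Then I measure A's top and B, and place B.

```bash
python3 - <<'E'
from h import *
release(.07)
p,c=look(CAR,.31,.122,.02); print("A top",c)
p,c2=look((.424,.268),.2,.052,.02); print("B",c2,circ(*[p,get_image("wrist")[1],get_calibration("wrist")],brass(p),.01,(.424,.268)))
if abs(c[1]-30)<2.5 and abs(c2[1]-30)<2.5 and np.hypot(*(c[2]-CAR))<.004:
    o=pick(c2[2]); place(o,.122,c[2])
E
```

```text
12.2167
A top (array([ 0.6592, -0.0344]), 30.5, array([ 0.6592, -0.0345]), np.float64(29.9))
B (array([0.425 , 0.2733]), 30.3, array([0.425 , 0.2732]), np.float64(29.7)) (array([0.4246, 0.2735]), 75.2, array([0.4246, 0.2735]), np.float64(74.7))
grip [0.42509448 0.2733027  0.01434917] 0.028206445378188737 78.62484097480774 [-0.0213319  -0.17160859 -5.57998302]
err mm [ 1.13394128 -0.12267473  1.95543576]
down True [ 0.6582381  -0.0343279   0.13635138] expected z 0.1363491709903134 [0.37836497 0.18686618 5.97909535] 21.65
```

```bash
sed -i 's/hold(.2)\n    e=/&/; s/; x,y=x+(x-e\[0\]),y+(y-e\[1\])//' h.py; sed -i 's/\[x,y,base+G+.012\],.15); hold(.2)/[x,y,base+G+.012],.15); hold(.5)/' h.py; python3 - <<'E'
from h import *
release(.122)
b=.174
for n,g in(("C",(.452,-.307)),("D",(.426,-.112))):
    p,c=look(CAR,b+.19,b,.02); print("top",c)
    p,c2=look(g,.2,.052,.02); print(n,c2)
    if not(abs(c[1]-30)<2.5 and abs(c2[1]-30)<2.5 and np.hypot(*(c[2]-CAR))<.004): break
    o=pick(c2[2]); place(o,b,c[2])
    if abs(observe()["eef_pos"][2]-b-o[2])>.0015: print("not seated?");break
    release(b); b+=.052
p,d=get_image("side");q,_=get_image("scene");cv2.imwrite("pics/p2.png",np.hstack([cv2.resize(p[60:260,220:420,::-1],(400,400)),cv2.resize(q[120:320,150:350,::-1],(400,400))]))
E
```

```text
23.2583
top (array([ 0.6586, -0.0342]), 30.5, array([ 0.6585, -0.0343]), np.float64(29.7))
C (array([ 0.4545, -0.3031]), 30.6, array([ 0.4546, -0.3032]), np.float64(30.0))
grip [ 0.45471235 -0.3033587   0.01436759] 0.02836067838795796 78.96072149276733 [ 0.07930622 -1.12900584 -5.14961232]
err mm [0.07985192 0.05646508 0.25834167]
down True [ 0.65839961 -0.03442721  0.18832571] expected z 0.18836759281595492 [0.29599328 0.06902695 5.33774451] 32.925
34.5333
top (array([ 0.6589, -0.0345]), 30.6, array([ 0.6588, -0.0345]), np.float64(29.9))
D (array([ 0.4275, -0.1094]), 29.7, array([ 0.4276, -0.1093]), np.float64(29.2))
grip [ 0.42780574 -0.10942348  0.01433907] 0.02829447817594963 78.6513876914978 [ 0.23726029  0.29057344 -2.66086891]
err mm [0.07227954 0.05868654 0.13565787]
down True [ 0.65874411 -0.03461656  0.2403321 ] expected z 0.24033907459416254 [-0.39469856  0.96693504  4.77771799] 43.925
45.5333
```

View pics/p2.png

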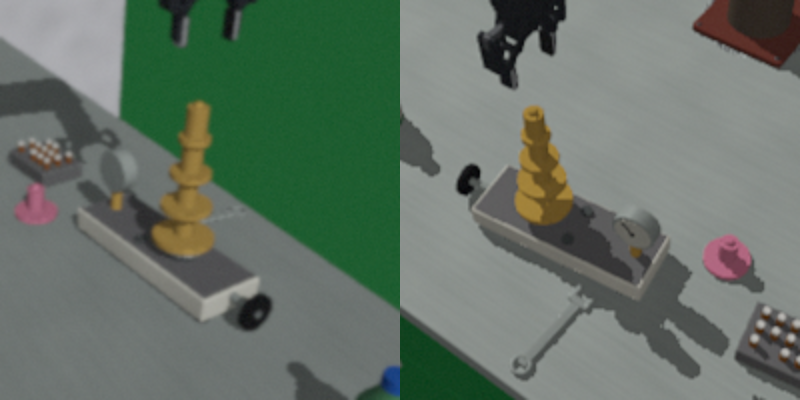

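Both views show the four weights stacked upright, widest to narrowest, at (190,170) and (540,165). The gripper is clear above them and the bystanders have not moved.

```bash
python3 -c "
from plant import *
print(job_done())"
```

```text
the job is handed in; nothing more can be done
None
```

All four brass weights are stacked upright on the carrier, widest to narrowest. Each set-down height matched its seated value to within 0.1 mm. The bottle and vial rack were left where they were, and I handed the job in at about 46 s.

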